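# Load the slide fixing station and give it a full pump stroke

## Task

Press down the sprung catch in the narrow pocket at the front of the slide fixing station so that its lid springs open, set the slide carrier down gently, flat and upright on the chamber floor, and push the lid shut until the catch holds it. With the lid shut, press the leaning pump's button through its soft first stop all the way down to the stiff second stop, hold it there for a moment, and let it come fully back up. Never work the pump with the lid open, and do not disturb the bottle, the pen pot or the cardboard box.

Things in the scene. Friction and masses are not known exactly. Their poses are not given: they have to be found in the camera images.
- station: Fixed white unit on the table: chamber with lid, latch pocket in front, pump on its +y side. Origin: centre of the chamber's underside; z up, -x is the front, towards the robot; yaw up to 0.25 rad. (x, y, z) below are mm in this frame. Chamber: open box 150 (x) x 130 (y) x 70 high, walls and floor 6 thick, inside 138 x 118.
- chamber_floor (a point): Centre of the chamber's inner floor, (0, 0, 6).
- pocket_mouth (a point): Middle of the mouth of the latch pocket, open at the top, (-122, 30, 58). Side cheeks at y 5 and 55 (50 apart); from the catch's upright arm at x -100 to the front wall at x -144 (44).
- catch_pad (a point): Where to press the catch: centre of the top of its flat foot (42 x 40) down in the latch pocket, (-122, 30, 44) at rest, 14 mm below the pocket's rim. Press it straight down by 8 to 10 mm; that takes 3.5 N at first, 5.5 N fully down.
- catch (a joint): Angle in rad of the sprung L-shaped steel catch: 0 at rest (hooked over the lid's bar), 0.28 pressed fully down; the lid comes free by about 0.17. It springs back when let go. The lid's bar pushes it aside by itself when the lid is pressed shut.
- lid (a joint): Lid angle in rad: 0 shut, 1.75 open (10 degrees past upright, to -y). Grey plate 150 x 130 x 6; hinge line along x at y -65, z 70.5; shut, its top is at z 77. Freed, a spring opens it within 1 s and holds it open. To shut it, push its outer face over and press down (about 8 N near the edge) until the catch snaps over the steel bar on its front edge at (-86, 30, 73). Latched it reads 0 to 0.03.
- lid_edge (a point): Middle of the lid's free edge on its outer face, 130 mm from the hinge line; (0, 65, 77) when shut.
- pump_top (a point): Centre of the top of the pump's round black button (42 dia, 10 thick); at rest (-45, 150, 170). The pump's axis lies in the station's x-z plane and leans 35 degrees from vertical, top towards -x. This point's z points out of the button along that axis; the button goes down along it.
- pump_button (a joint): Soft first stroke of the button relative to the collar ring below it, in m: 0 up, 0.012 at the first stop, where the button meets the collar. Spring 2.5 N at first to 5.5 N.
- pump_collar (a joint): Stiff second stroke, in m: the button now pushes the collar down with it, 0 up, 0.006 at the second, hard stop. Spring 9 N at first to 15 N at the end. The button's whole travel is thus 18 mm along the axis. Pushing up to 25 N against the stop does no harm. Both spring back when let go.
- shelf_edge (a point): Middle of the front lower edge of a small fixed shelf plate over the pump, (-27, 150, 268). The plate spans x -27 to 23, y 108 to 192; a box on it reaches z 300. Two 10 mm tubes carry it, at y 114 and 186, x 80, bent forward under it at z 258 to 268. It bars the way straight down to the button: come along the pump's leaning axis.
- carrier: Loose aluminium slide carrier, about 0.16 kg: plate 100 (x) x 76 (y) x 8 with two glass slides on it; along its middle an upright grip fin 70 (x) long, 14 (y) thick, top 50 above the underside. Origin: centre of the underside. Starts flat on the table to the right of the station, yaw up to 0.6 rad. Its long side goes along the chamber's x, either way round.
- bottle: Bystander: amber bottle, 60 dia, 120 high, beyond the station. Origin: centre of the underside.
- pen_pot: Bystander: pot of pens, 72 dia, 85 high (pens to 130), left of the station. Origin: centre of the underside.
- slide_box: Bystander: cardboard box 90 x 85 x 35, on the right beyond the carrier. Origin: centre of the underside.
Mind the look-alikes: they are no part of the job. Several things have the shape of the carrier; the one meant has the colours described above.

How it is judged (in metres and radians):
On the way, in this order (a step that is already met when the one before it is completed fails the run):
1. the catch is pressed and the lid has sprung open (value of joint lid above 1.3 rad), for 0.1 s.
2. the carrier lies flat in the chamber, let go (x of carrier in the frame of station between -0.03 and 0.03 m and y of carrier in the frame of station between -0.03 and 0.03 m and z of carrier in the frame of station below 0.012 m and angle between carrier's own z axis and vertical below 0.1 rad and contact force between the fingers and carrier below 0.1 N and linear speed of carrier below 0.03 m/s), for 0.2 s.
3. the lid is shut with the catch over its bar (value of joint lid below 0.05 rad and value of joint catch below 0.06 rad), for 0.2 s.
4. the button is pressed to the second stop with the lid shut (all of step 3 and value of joint pump_button above 0.011 m and value of joint pump_collar above 0.0045 m), for 0.2 s.
5. the button has come fully back up (value of joint pump_button below 0.002 m and value of joint pump_collar below 0.001 m), for 0.1 s.
At the end, for the whole second after the job is handed in: The carrier lies flat on the chamber floor (origin within 30 mm of the chamber's centre each way, within 6 mm of the floor, tilt under 0.1 rad), at rest; the lid is shut (under 0.05 rad) and held by the catch (under 0.06 rad); the pump button is fully up (button within 2 mm, collar within 1 mm) (all of step 3 and all of step 5 and x of carrier in the frame of station between -0.03 and 0.03 m and y of carrier in the frame of station between -0.03 and 0.03 m and z of carrier in the frame of station below 0.012 m and angle between carrier's own z axis and vertical below 0.1 rad and linear speed of carrier below 0.02 m/s); the robot touches nothing.
It fails at once if the pump is worked (button down more than 6 mm) with the lid open (value of joint pump_button above 0.006 m and value of joint lid above 0.1 rad).
It fails at once if the carrier is dropped (falls unheld faster than 0.7 m/s, from some 25 mm) (contact force between the fingers and carrier below 0.05 N and linear speed of carrier above 0.7 m/s).
It fails at once if the bottle is moved more than 20 mm or tipped (distance of bottle from where it was at the start of the episode above 0.02 m or angle between bottle's own z axis and vertical above 0.2 rad).
It fails at once if the pen pot is moved more than 20 mm or tipped (distance of pen_pot from where it was at the start of the episode above 0.02 m or angle between pen_pot's own z axis and vertical above 0.2 rad).
It fails at once if the slide box is moved more than 20 mm or tipped (distance of slide_box from where it was at the start of the episode above 0.02 m or angle between slide_box's own z axis and vertical above 0.2 rad).
It also fails if it takes over 72 s, if anything falls off the work surface, if the arm or the gripper's body presses on something with over 40 N, if the wrist force passes 120 N, or if a joint passes its speed limit or range.

## Robot

A 6-joint arm with a two-finger parallel gripper is mounted at the origin on the work surface. World frame = base frame: x ahead of the robot, y to its left, z up, the work surface at z = 0. Lengths are in mm, angles in rad, forces in N, time in s.
With the tool pointing down it reaches from about 425 to 950 mm from the base axis. Payload 3.5 kg.
Tool frame: the origin (TCP) lies between the finger pads; the fingertips stand 17 mm ahead of it and the grasp point (between the pads) lies 2 mm behind it (arm.finger_overhang is the distance from the TCP to the fingertips, in mm); z points along the fingers, y is the direction in which the jaws open and shut (so a half turn about z gives the same grasp; the last joint's range is limited). The gripper opens to 85 mm and grips with 20 to 120 N. Pads are 22 mm wide; open, the fingers measure 114 mm over their backs; the gripper's body (76 mm by 85 mm) begins 54 mm behind the grasp point. The pads swing forward as they close: fully open they stand 13 mm farther back than shut.
Start: joints at [-1.423, 0.286, 1.577, -0, 1.279, -0.15], TCP at [198.081, -645.268, 248.325] pointing down, gripper open.
Joint ranges: [-2.77, 2.77], [-0.9, 2.22], [0.21, 2.48], [-1.53, 4.67], [0.24, 2.81], [-2.84, 2.84]. Speed limits (rad/s): [2.79, 2.79, 3.14, 3.14, 3.14, 3.14].

## Interface

Orientations are given as a 3x3 rotation matrix whose columns are the frame's x, y, z axes.
In Python, from workcell import arm gives the robot as it stands.
- The arm moves only by the shell command python3 -m handwheel 'ROWS' [OPENING] [FORCE]. ROWS is text: rows parted by semicolons, each of 4 numbers parted by spaces: the shift along the tool's x, y, z in m, then the turn about the tool's z in rad. A call has exactly 10 rows; each row shifts and turns the commanded pose from where the row before left it, along the tool's axes as they then stand; what a row does not reach is not made up. A row lasts 1/10 s, in which the tool goes at most 50 mm and 8.59 degrees, less where a joint would pass 70% of its speed; a pose out of reach is approached as far as the arm can. A call is refused whole if a number of a shift passes 0.05 or a number of a turn 0.15, either way. A call with a gripper value outside its range is refused whole. OPENING is the finger opening in m, from 0 to 0.0854, set as the call begins (- or left out, the last holds). The fingers move at their own pace and stop on an object; FORCE is the grip in N (left out, the last holds). Time passes only in rows, so rows that do not move let the fingers close, or fill a call up. It gives the time, the measured TCP pose, the force and the opening at its end, in the units of the state.
- arm.observe(): the state, without advancing time (a new reading comes with each control period).
- arm.grab_frame(name): name is "side" or "top"; returns a dict with "frame" (384x512x3 uint8, red, green, blue), "z_map" (384x512 float32, mm along the optical axis (not along the pixel's ray), 0 where there is no reading), "camera_matrix" (3x3 intrinsics, pixels), "eye" and "orientation" of the camera in the world. Camera axes: x right, y down, z forward; pixel columns grow to the right and rows downward; lengths in mm; the calibration is good to about 2 mm. A picture is of the moment at which its call begins.
- arm.job_done(): hands the job in, once; it reports no verdict.
The state is a dict: "t": time; "q": joint angles; "qvel": joint speeds; "tau": joint torques, N m; "position": TCP position; "tool_rot": TCP orientation; "force": force on the tool from outside, world axes, zero at the start; "moment": the same for the moment, N m; "width": finger opening in mm.
Only numpy, scipy, OpenCV 4.12 (cv2) and the standard library are available. Lean on these libraries where they do the work, as an engineer would, in place of code of your own. Each camera call takes 0.05 s, during which the arm holds its last target.

## Working session

There is one attempt and no reset: what is moved stays moved. The work goes in short steps, Python scripts to look and compute and a shell command to move; the robot and the scene stay as the last step left them, time stands still between calls to the robot, and variables do not carry over. Pictures are saved under pics/ and viewed, and the job is handed in when it is done.

```bash
ls; mkdir -p pics
python3 - <<'E'
from workcell import arm
import cv2,numpy as np
print(arm.observe())
for n in("side","top"):
    f=arm.grab_frame(n);cv2.imwrite(f"pics/{n}0.png",f["frame"][:,:,::-1]);np.savez(f"pics/{n}0.npz",**f)
    print(n,f["camera_matrix"],f["eye"],f["orientation"])
E
```

```text
pics
{'t': 0.0, 'q': array([-1.42299723e+00,  2.87180558e-01,  1.57822381e+00,  9.90085959e-06,
        1.27860028e+00, -1.49994503e-01]), 'qvel': array([-0.00058989, -0.00080154,  0.00045753,  0.00159711, -0.00147021,
       -0.00037754]), 'tau': array([ 7.83604155e-04, -4.05971682e+01, -2.92627716e+01, -1.28350034e-04,
        5.75104030e-03,  5.17122388e-06]), 'position': array([ 197.99203821, -644.64363374,  246.91186537]), 'tool_rot': array([[ 9.55987102e-01,  2.93408488e-01, -3.45815717e-04],
       [ 2.93408459e-01, -9.55984194e-01,  2.38709020e-03],
       [ 3.69798165e-04, -2.38349270e-03, -9.99997091e-01]]), 'force': array([-0.50733484,  0.76978192,  0.26343937]), 'moment': array([ 4.76365770e-02, -1.41692334e-05,  4.33844738e-02]), 'width': 85.3848243211414}
side [[459.1316772    0.         260.13969193]
 [  0.         459.1316772  193.76025099]
 [  0.           0.           1.        ]] [ 213.31486491  878.68920625 1102.20849534] [[-0.94227428 -0.23225749  0.24119626]
 [-0.33483936  0.65071537 -0.68150724]
 [ 0.00133504 -0.72292874 -0.69092131]]
top [[389.0989975    0.         251.17852275]
 [  0.         389.0989975  190.21430914]
 [  0.           0.           1.        ]] [ 273.87670531  -72.09247856 1439.10206671] [[ 0.03738864 -0.97706287  0.2096431 ]
 [-0.99930004 -0.03681519  0.00663853]
 [ 0.00123179 -0.20974457 -0.97775544]]
```

View pics/side0.png

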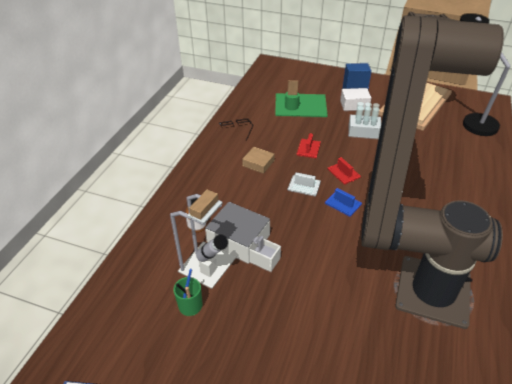

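View pics/top0.png

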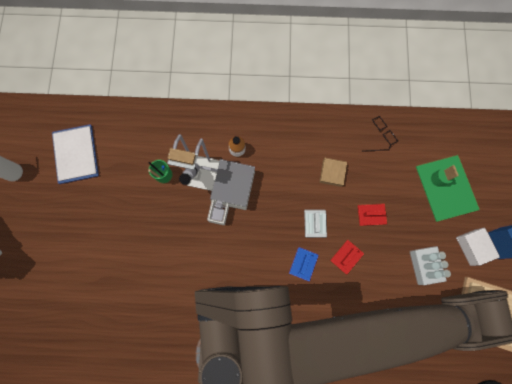

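The side view shows the station with its grey lid at (240,230), the pump at (210,250) and the silver carrier at (304,184). In the top view the lid is at (234,185) and the carrier at (316,223). I'll zoom in and measure next.

```bash
cat > h.py <<'E'
import numpy as np,cv2
def load(n): return dict(np.load(n))
def ray(f,uv):
    K=f["camera_matrix"]; d=np.array([(uv[0]-K[0,2])/K[0,0],(uv[1]-K[1,2])/K[1,1],1.]); return f["orientation"]@d
def onplane(f,uv,z):
    d=ray(f,uv); e=f["eye"]; return e+d*(z-e[2])/d[2]
def cloud(f):
    h,w=f["z_map"].shape; u,v=np.meshgrid(np.arange(w),np.arange(h)); K=f["camera_matrix"]; Z=f["z_map"].astype(float)
    P=np.stack([(u-K[0,2])/K[0,0]*Z,(v-K[1,2])/K[1,1]*Z,Z],-1)@f["orientation"].T+f["eye"]
    P[Z==0]=np.nan; return P
def proj(f,p):
    c=f["orientation"].T@(np.asarray(p)-f["eye"]); q=f["camera_matrix"]@c; return q[:2]/q[2]
def crop(f,name,x,y,w,h,s):
    cv2.imwrite(name,cv2.resize(f["frame"][y:y+h,x:x+w,::-1],None,fx=s,fy=s,interpolation=cv2.INTER_CUBIC))
E
python3 - <<'E'
from h import *
t=load("pics/top0.npz");s=load("pics/side0.npz")
crop(t,"pics/tc.png",140,125,200,145,4)
crop(s,"pics/sc.png",160,140,200,150,4)
for n,f,box in(("top",t,(195,150,70,70)),("side",s,(195,195,90,75))):
    P=cloud(f);x,y,w,h=box
    m=np.zeros(P.shape[:2],np.uint8);m[y:y+h,x:x+w]=1
    z=P[...,2]; lid=(m>0)&(abs(z-77)<7)&(f["frame"].max(-1)<130)
    lid=cv2.morphologyEx(lid.astype(np.uint8),cv2.MORPH_OPEN,np.ones((3,3)))
    nl,lab,st,_=cv2.connectedComponentsWithStats(lid); i=1+st[1:,4].argmax()
    pts=np.argwhere(lab==i)[:,::-1]
    W=np.array([onplane(f,p,77)[:2] for p in pts],np.float32)
    r=cv2.minAreaRect(W); print(n,"lid",st[i],r,np.nanmedian(z[lab==i]),W.mean(0))
for n,f,box in(("top",t,(300,205,32,36)),("side",s,(284,168,40,30))):
    P=cloud(f);x,y,w,h=box
    m=np.zeros(P.shape[:2],bool);m[y:y+h,x:x+w]=1
    a=m&(f["frame"].min(-1)>105)
    W=P[a]; print(n,a.sum(),np.nanpercentile(W[:,2],[2,25,50,75,98]))
    lo=W[W[:,2]<22][:,:2].astype(np.float32); hi=W[W[:,2]>38][:,:2].astype(np.float32)
    print(cv2.minAreaRect(lo),cv2.minAreaRect(W[:,:2].astype(np.float32)),len(hi)); 
    if len(hi)>4: print(cv2.minAreaRect(hi))
E
```

```text
top lid [ 212  161   42   46 1354] ((591.4484252929688, 4.7715911865234375), (130.17318725585938, 150.35516357421875), 79.63737487792969) 78.37623591944259 [590.832       3.6299202]
side lid [ 206  203   63   43 1552] ((592.0729370117188, 10.1856689453125), (131.61956787109375, 152.4415283203125), 79.65435791015625) 77.32879596902251 [591.15845   11.738939]
top 584 [-0.18411675  7.33091556 10.03949453 13.52247898 54.44086578]
((466.3688049316406, -303.7123107910156), (97.91775512695312, 81.95577239990234), 2.1949117183685303) ((467.89752197265625, -303.6752014160156), (98.27945709228516, 80.1089859008789), 4.742321491241455) 88
((464.25457763671875, -303.48333740234375), (65.86800384521484, 13.952441215515137), 0.7032317519187927)
side 555 [-3.32502869  6.16921142  9.81818395 29.46132017 51.2289179 ]
((468.6875, -309.85894775390625), (105.4747543334961, 114.12378692626953), 2.3511769771575928) ((480.1439514160156, -300.4648132324219), (80.33928680419922, 122.7684326171875), 30.814586639404297) 100
((465.8376159667969, -300.1773681640625), (71.1283950805664, 25.390869140625), 5.092087745666504)
```

View pics/tc.png

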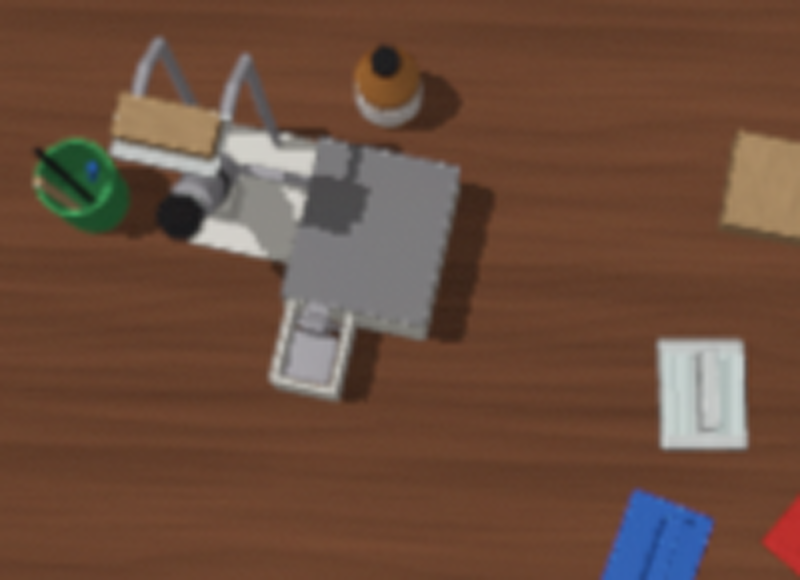

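View pics/sc.png

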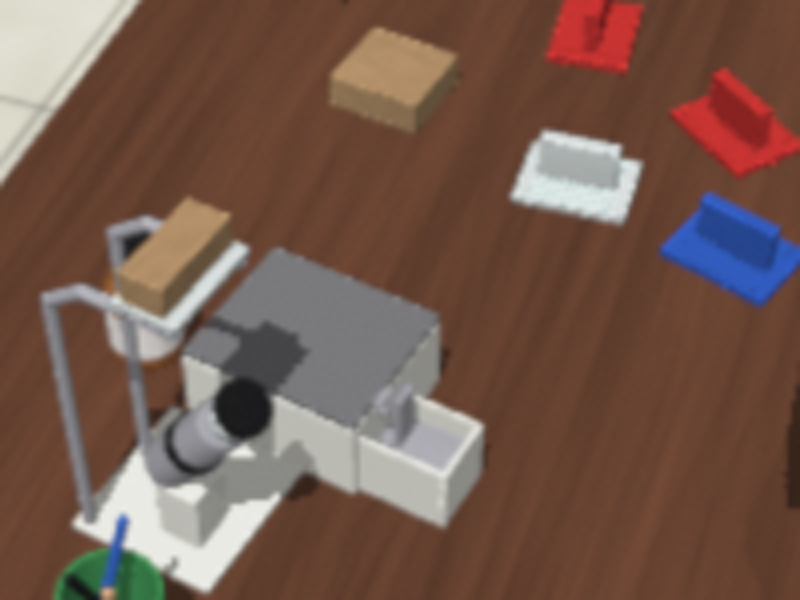

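```bash
cat >> h.py <<'E'
def Rz(a): c,s=np.cos(a),np.sin(a); return np.array([[c,-s,0],[s,c,0],[0,0,1.]])
def st(c,yaw,p): return Rz(yaw)@np.asarray(p,float)+np.array([c[0],c[1],0])
def overlay(f,name,polys,x,y,w,h,s):
    im=cv2.resize(f["frame"][y:y+h,x:x+w,::-1],None,fx=s,fy=s,interpolation=cv2.INTER_CUBIC)
    for i,P in enumerate(polys):
        q=np.array([(proj(f,p)-[x,y]+.5)*s for p in P]); cv2.polylines(im,[np.int32(np.round(q*8))],len(P)>2,[(0,0,255),(0,255,0),(255,255,0),(255,0,255)][i%4],1,cv2.LINE_AA,3)
    cv2.imwrite(name,im)
E
python3 - <<'E'
from h import *
t=load("pics/top0.npz");s=load("pics/side0.npz")
c=(591.7,6.5);a=-0.181
B=lambda x0,x1,y0,y1,z:[st(c,a,p) for p in((x0,y0,z),(x1,y0,z),(x1,y1,z),(x0,y1,z))]
th=np.linspace(0,6.28,40);u=np.array([np.cos(.611),0,np.sin(.611)]);v=np.array([0,1,0])
btn=[st(c,a,np.array([-45,150,170])+21*(np.cos(k)*u+np.sin(k)*v)) for k in th]
polys=[B(-75,75,-65,65,77),B(-144,-100,5,55,58),B(-75,75,-65,65,0),btn,B(-27,23,108,192,268)]
overlay(t,"pics/to.png",polys,140,125,140,105,5.7)
overlay(s,"pics/so.png",polys,160,180,140,105,5.7)
E
```

```text
(no output)
```

View pics/to.png

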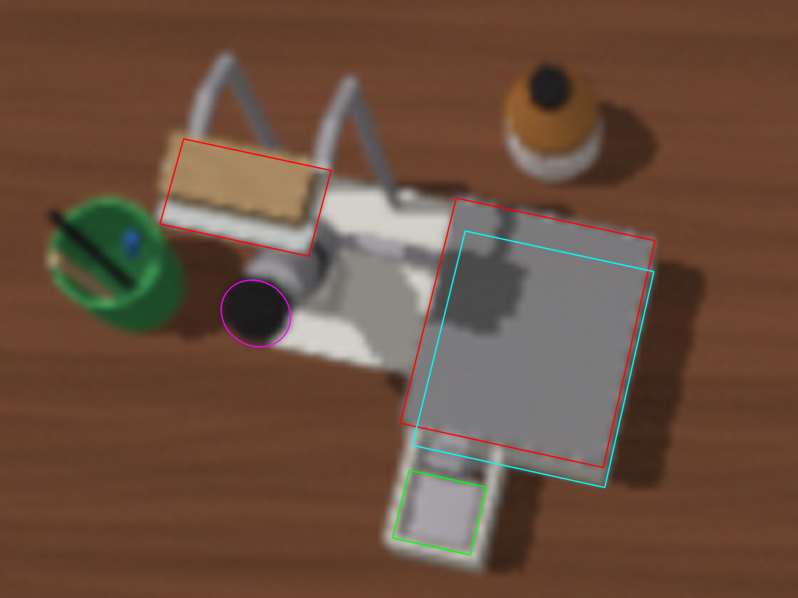

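View pics/so.png

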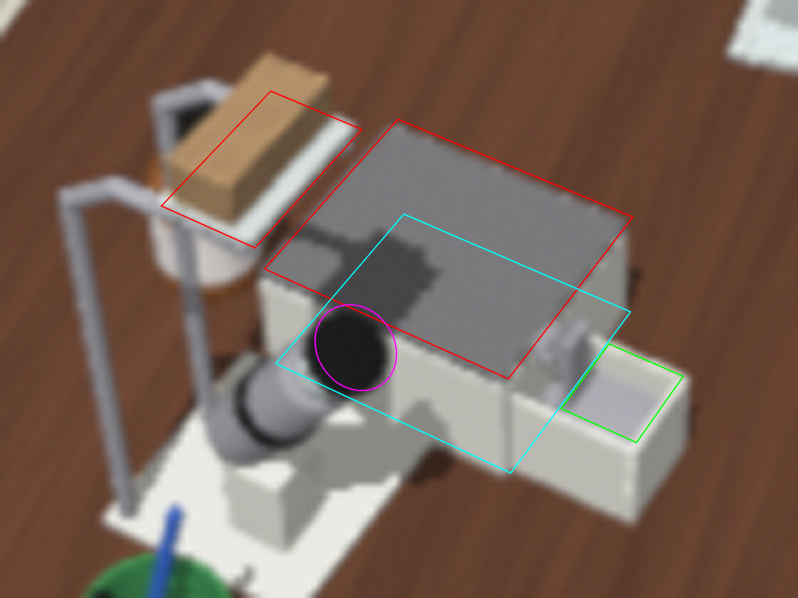

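```bash
cat >> h.py <<'E'
C=np.array([591.7,6.5]);YAW=-0.181
def tost(p): p=np.array(p,float); p[:2]-=C; return Rz(-YAW)@p
def rep(tgt=None,yaw=None,world=False):
    from workcell import arm
    o=arm.observe(); p=o["position"];R=o["tool_rot"]; psi=np.arctan2(R[1,0],R[0,0])
    print("t %.2f world %s station %s yaw %.3f q6 %.2f F(st) %s w %.1f"%(o["t"],p.round(1),tost(p).round(1),psi,o["q"][5],(Rz(-YAW)@o["force"]).round(1),o["width"]))
    if tgt is not None:
        g=np.array(tgt,float) if world else st(C,YAW,tgt)
        print("target world",g.round(1),"turn(tool z)",None if yaw is None else round(psi-yaw,3))
        d=g-p
        print(" in present tool axes mm",(R.T@d).round(1))
        if yaw is not None:
            Rn=np.stack([[np.cos(yaw),np.sin(yaw),0],[np.sin(yaw),-np.cos(yaw),0],[0,0,-1]],1)
            print(" in tool axes after turn",(Rn.T@d).round(1))
E
python3 - <<'E'
from h import *
t=load("pics/top0.npz");s=load("pics/side0.npz")
q=np.array([(658,340),(742,340),(747,447),(661,449)])/4-.5+[140,125]+.0
W=np.array([onplane(t,p,6)[:2] for p in q]);print("carrier corners",W.round(1),W.mean(0))
q=np.array([(513,199),(541,131),(642,160),(621,222)])/4-.5+[160,140]
W=np.array([onplane(s,p,6)[:2] for p in q]);print("side",W.round(1),W.mean(0))
q=np.array([(538,139),(620,144)])/4-.5+[160,140]
# fin top from top view by rays
q=np.array([(699,349),(716,349),(719,430),(702,431)])/4-.5+[140,125]
W=np.array([onplane(t,p,50)[:2] for p in q]);print("fin top",W.round(1),W.mean(0))
P=cloud(t); 
hs=cv2.cvtColor(t["frame"],cv2.COLOR_RGB2HSV)
m=(hs[...,0]>45)&(hs[...,0]<85)&(hs[...,1]>100);m[:, 200:]=0;m[:,:140]=0
w=P[m];w=w[w[:,2]>70];print("pot",np.array([tost(p) for p in w]).min(0).round(),np.array([tost(p) for p in w]).max(0).round())
rep((-127,33,120),YAW)
E
```

```text
carrier corners [[ 515.1 -261.9]
 [ 518.  -340.1]
 [ 418.7 -344.5]
 [ 413.9 -265.5]] [ 466.40528357 -303.01429972]
side [[ 512.8 -256.5]
 [ 515.4 -351.5]
 [ 419.3 -344. ]
 [ 416.7 -260. ]] [ 466.04039356 -302.98377001]
fin top [[ 500.9 -293.1]
 [ 501.4 -308.4]
 [ 428.4 -311.2]
 [ 427.  -296. ]] [ 464.41055816 -302.1937159 ]
pot [-47. 234.  70.] [ 24. 305. 127.]
t 0.10 world [ 198.  -644.7  247.1] station [-270.  -711.5  247.1] yaw 0.298 q6 -0.15 F(st) [-0.1  0.1  0.3] w 85.6
target world [472.7  61.8 120. ] turn(tool z) 0.479
 in present tool axes mm [ 469.9 -594.6  128.5]
 in tool axes after turn [ 143.  -744.5  127.1]
```

```bash
python3 -m handwheel '0.03 -0.02 0 0.12;0.03 -0.02 0 0.12;0.03 -0.02 0 0.12;0.03 -0.02 0 0.119;0 -0.045 0 0;0 -0.045 0 0;0 -0.045 0 0;0 -0.045 0 0;0 -0.045 0 0;0 -0.045 0 0' 0 60
python3 -c "
from h import *
rep((-127,33,120),YAW)"
```

```text
t: 1.1
position: [355.3, -285.0, 247.8]
tool_rot: [[0.984, -0.181, -0.0], [-0.181, -0.984, 0.001], [-0.0, -0.001, -1.0]]
force: [-0.1, -0.6, -0.3]
width: 0.1
t 1.10 world [ 355.3 -285.   247.8] station [-180.  -329.2  247.8] yaw -0.182 q6 0.85 F(st) [ 0.  -0.6 -0.3] w 0.1
target world [472.7  61.8 120. ] turn(tool z) -0.001
 in present tool axes mm [  52.8 -362.2  128. ]
 in tool axes after turn [  53.  -362.2  127.8]
```

```bash
python3 -m handwheel '0.025 -0.04 0 0;0.025 -0.04 0 0;0.003 -0.045 0 0;0 -0.045 0.02 0;0 -0.045 0.02 0;0 -0.045 0.02 0;0 -0.045 0.02 0;0 -0.045 0.02 0;0 -0.012 0.02 0;0 0 0.008 0'
python3 - <<'E'
from h import *
from workcell import arm
rep((-127,33,61),YAW)
for n in("side","top"):
    f=arm.grab_frame(n);np.savez(f"pics/{n}1.npz",**f)
    if n=="side": crop(f,"pics/s1.png",180,160,120,110,5)
    else: crop(f,"pics/t1.png",160,140,120,100,5)
E
```

```text
t: 2.1
position: [471.1, 61.4, 117.8]
tool_rot: [[0.984, -0.176, -0.005], [-0.176, -0.984, 0.0], [-0.005, 0.0, -1.0]]
force: [-1.1, -1.1, -0.0]
width: -0.1
t 2.10 world [471.1  61.4 117.8] station [-128.5   32.3  117.8] yaw -0.177 q6 1.66 F(st) [-0.8 -1.3 -0. ] w -0.1
target world [472.7  61.8  61. ] turn(tool z) 0.004
 in present tool axes mm [ 1.8 -0.7 56.8]
 in tool axes after turn [ 1.5 -0.7 56.8]
```

View pics/s1.png

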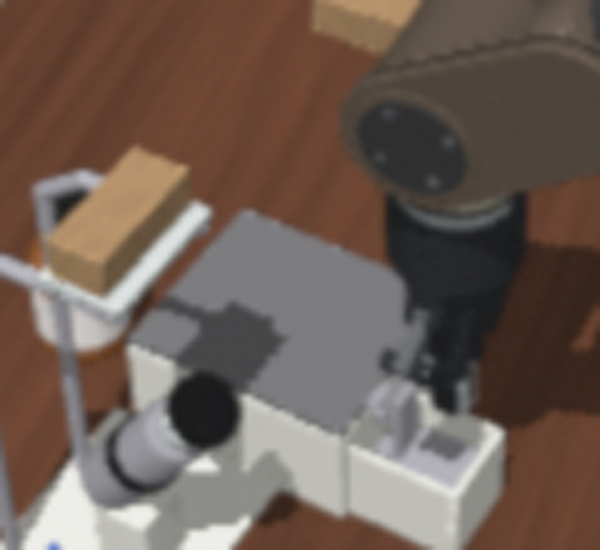

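```bash
python3 -m handwheel '0.0015 -0.0007 0.012 0;0 0 0.012 0;0 0 0.012 0;0 0 0.01 0;0 0 0.006 0;0 0 0.003 0;0 0 0.003 0;0 0 0.002 0;0 0 0.002 0;0 0 0.002 0'
python3 -c "
from h import *
rep((-127,33,61),YAW)"
```

```text
t: 3.2
position: [474.3, 60.1, 56.9]
tool_rot: [[0.984, -0.18, -0.001], [-0.18, -0.984, -0.0], [-0.001, 0.0, -1.0]]
force: [-2.7, -0.1, 5.2]
width: 0.0
t 3.20 world [474.3  60.1  56.9] station [-125.1   31.6   56.9] yaw -0.181 q6 1.67 F(st) [-2.6 -0.6  5.2] w 0.0
target world [472.7  61.8  61. ] turn(tool z) 0.0
 in present tool axes mm [-1.9 -1.4 -4.1]
 in tool axes after turn [-1.9 -1.4 -4.1]
```

```bash
python3 -m handwheel '0 0 0.002 0;0 0 0.002 0;0 0 0.001 0;0 0 0.001 0;0 0 0 0;0 0 0 0;0 0 0 0;0 0 0 0;0 0 0 0;0 0 0 0'
python3 - <<'E'
from h import *
from workcell import arm
rep()
f=arm.grab_frame("side");crop(f,"pics/s2.png",180,130,120,110,5)
E
```

```text
t: 4.2
position: [474.3, 60.1, 51.6]
tool_rot: [[0.984, -0.18, -0.001], [-0.18, -0.984, -0.0], [-0.001, 0.0, -1.0]]
force: [-7.5, 1.1, 11.9]
width: 0.2
t 4.20 world [474.3  60.1  51.6] station [-125.1   31.6   51.6] yaw -0.181 q6 1.67 F(st) [-7.6 -0.2 11.9] w 0.2
```

View pics/s2.png

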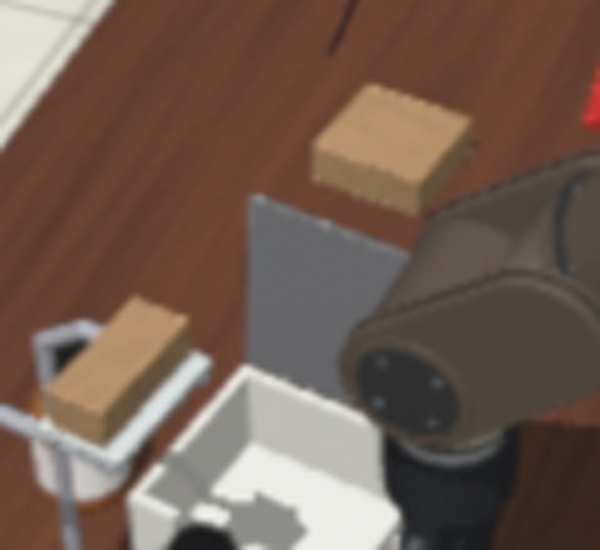

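The side view shows the lid standing open and the chamber empty with its floor visible at (280,490). Next I rise and go to the carrier.

```bash
python3 -m handwheel '0 0 -0.02 0;0 0 -0.04 0;0 0 -0.045 0;0 0 -0.05 0;0 0 -0.05 0;0 0.04 0 0;0 0.045 0 0;0 0.045 0 0;0 0.045 0 0;0 0.045 0 0'
python3 -c "
from h import *
rep((465.5,-302.7,90),0.045,True)"
```

```text
t: 5.25
position: [434.6, -158.2, 255.5]
tool_rot: [[0.984, -0.18, 0.002], [-0.18, -0.984, -0.001], [0.002, 0.001, -1.0]]
force: [-0.1, -0.4, -0.4]
width: 0.1
t 5.25 world [ 434.6 -158.2  255.5] station [-124.9 -190.3  255.5] yaw -0.181 q6 1.18 F(st) [-0.  -0.4 -0.4] w 0.1
target world [ 465.5 -302.7   90. ] turn(tool z) -0.226
 in present tool axes mm [ 56.  136.5 165.7]
 in tool axes after turn [ 24.4 145.8 165.5]
```

```bash
python3 -m handwheel '0 0 0 -0.113;0 0 0 -0.113;0.008 0.045 0.01 0;0.008 0.045 0.03 0;0.008 0.04 0.035 0;0 0.016 0.04 0;0 0 0.03 0;0 0 0.015 0;0 0 0.005 0;0 0 0 0' 0.05 30
python3 - <<'E'
from h import *
from workcell import arm
rep((465.5,-302.7,38),0.045,True)
f=arm.grab_frame("side");crop(f,"pics/s3.png",240,130,120,90,6);np.savez("pics/s3.npz",**f)
f=arm.grab_frame("top");crop(f,"pics/t3.png",260,180,120,90,6)
E
```

```text
t: 6.25
position: [464.2, -294.5, 95.6]
tool_rot: [[0.999, 0.045, 0.0], [0.045, -0.999, -0.0], [0.0, 0.0, -1.0]]
force: [0.4, 0.4, 0.5]
width: 49.8
t 6.25 world [ 464.2 -294.5   95.6] station [ -71.3 -319.    95.6] yaw 0.045 q6 0.78 F(st) [0.3 0.5 0.5] w 49.8
target world [ 465.5 -302.7   38. ] turn(tool z) 0.0
 in present tool axes mm [ 0.9  8.3 57.6]
 in tool axes after turn [ 1.   8.3 57.6]
```

View pics/s3.png

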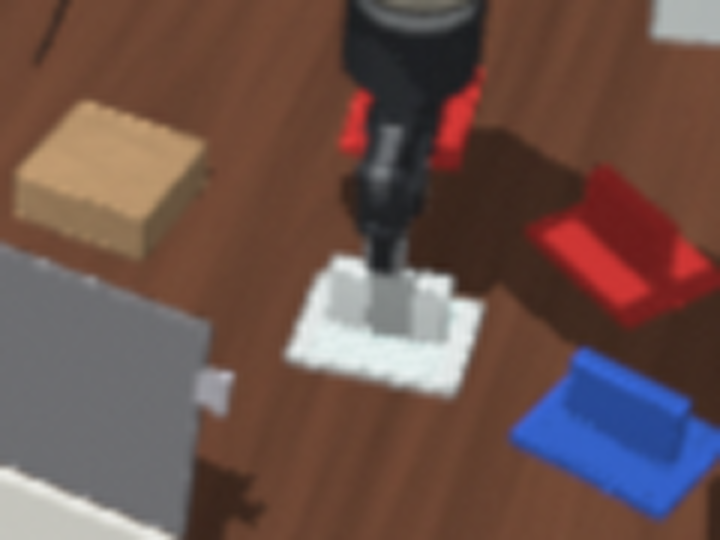

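View pics/t3.png

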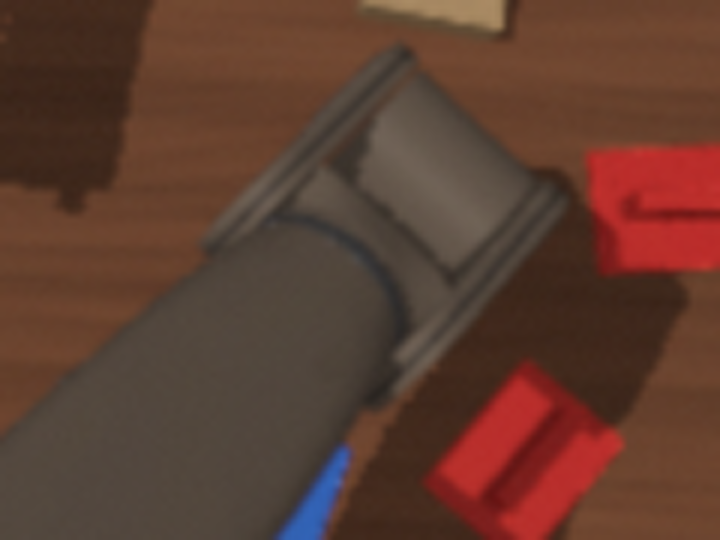

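```bash
python3 -m handwheel '0.001 0.008 0.01 0;0 0 0.02 0;0 0 0.015 0;0 0 0.01 0;0 0 0.006 0;0 0 0 0;0 0 0 0;0 0 0 0;0 0 0 0;0 0 0 0'
python3 -c "
from h import *
rep((465.5,-302.7,33),0.045,True)"
```

```text
t: 7.35
position: [465.4, -302.8, 34.9]
tool_rot: [[0.999, 0.045, 0.001], [0.045, -0.999, -0.001], [0.001, 0.001, -1.0]]
force: [-0.1, -0.9, -0.6]
width: 50.1
t 7.35 world [ 465.4 -302.8   34.9] station [ -68.5 -327.    34.9] yaw 0.045 q6 0.77 F(st) [ 0.  -0.9 -0.6] w 50.1
target world [ 465.5 -302.7   33. ] turn(tool z) -0.0
 in present tool axes mm [ 0.1 -0.1  1.9]
 in tool axes after turn [ 0.1 -0.1  1.9]
```

```bash
python3 -m handwheel '0 0 0 0;0 0 0 0;0 0 0 0;0 0 0 0;0 0 0 0;0 0 0 0;0 0 0 0;0 0 0 0;0 0 0 0;0 0 0 0' 0 40
python3 -c "
from h import *
rep((0,0,255),YAW)"
```

```text
t: 8.35
position: [465.3, -302.8, 34.5]
tool_rot: [[0.999, 0.045, 0.0], [0.045, -0.999, -0.0], [0.0, 0.0, -1.0]]
force: [0.3, -0.9, 1.0]
width: 13.5
t 8.35 world [ 465.3 -302.8   34.5] station [ -68.6 -327.    34.5] yaw 0.045 q6 0.77 F(st) [ 0.4 -0.8  1. ] w 13.5
target world [591.7   6.5 255. ] turn(tool z) 0.226
 in present tool axes mm [ 140.2 -303.2 -220.6]
 in tool axes after turn [  68.6 -327.  -220.5]
```

```bash
python3 -m handwheel '0 0 -0.015 0;0 0 -0.03 0;0 0 -0.04 0;0 0 -0.045 0.056;0 0 -0.045 0.057;0 0 -0.045 0.057;0.01 -0.01 -0.01 0.056;0.02 -0.03 0 0;0.02 -0.04 0 0;0.0186 -0.047 0 0'
python3 -c "
from h import *
rep((0,0,255),YAW)"
```

```text
t: 9.35
position: [554.8, -189.0, 264.6]
tool_rot: [[0.983, -0.182, -0.001], [-0.182, -0.983, 0.0], [-0.001, -0.0, -1.0]]
force: [0.4, 0.4, -2.6]
width: 13.5
t 9.35 world [ 554.8 -189.   264.6] station [  -1.1 -199.   264.6] yaw -0.183 q6 1.25 F(st) [ 0.3  0.4 -2.6] w 13.5
target world [591.7   6.5 255. ] turn(tool z) -0.002
 in present tool axes mm [   0.7 -199.     9.6]
 in tool axes after turn [   1.1 -199.     9.6]
```

```bash
python3 -m handwheel '0.001 -0.035 0 0;0 -0.045 0 0;0 -0.045 0 0;0 -0.045 0 0;0 -0.03 0 0;0 0 0.02 0;0 0 0.04 0;0 0 0.04 0;0 0 0.03 0;0 0 0.01 0'
python3 - <<'E'
from h import *
from workcell import arm
rep((0,0,41),YAW)
f=arm.grab_frame("side");crop(f,"pics/s4.png",180,130,120,120,5);np.savez("pics/s4.npz",**f)
f=arm.grab_frame("top");crop(f,"pics/t4.png",160,130,120,90,6)
E
```

```text
t: 10.35
position: [588.2, 7.4, 119.9]
tool_rot: [[0.984, -0.18, -0.009], [-0.18, -0.984, 0.002], [-0.01, 0.0, -1.0]]
force: [-0.1, -0.4, -2.7]
width: 13.3
t 10.35 world [588.2   7.4 119.9] station [ -3.6   0.3 119.9] yaw -0.181 q6 1.59 F(st) [-0.  -0.5 -2.7] w 13.3
target world [591.7   6.5  41. ] turn(tool z) 0.0
 in present tool axes mm [ 4.3  0.3 78.8]
 in tool axes after turn [ 3.6  0.3 78.9]
```

View pics/s4.png

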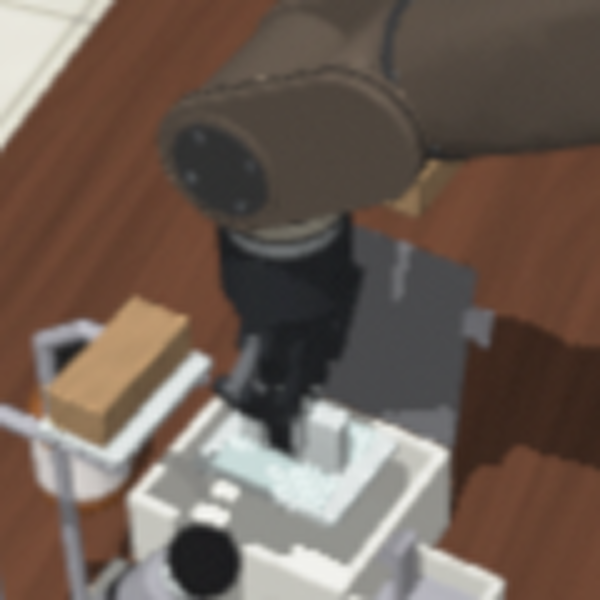

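View pics/t4.png

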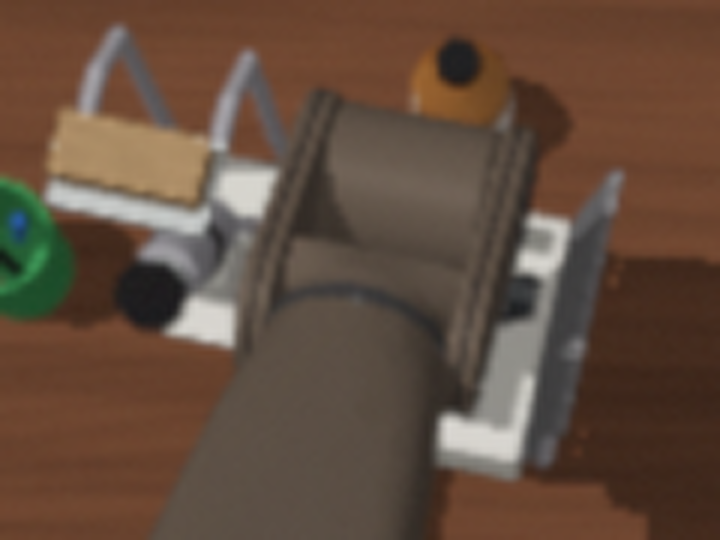

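```bash
python3 -m handwheel '0.0036 0 0.01 0;0 0 0.015 0;0 0 0.015 0;0 0 0.012 0;0 0 0.008 0;0 0 0.006 0;0 0 0.004 0;0 0 0.002 0;0 0 0 0;0 0 0 0'
python3 - <<'E'
from h import *
rep((0,0,41),YAW)
f=load("pics/s4.npz");P=cloud(f)
# wrist geometry with TCP st (-3.6,.3,119.9)
m=np.isfinite(P[...,2])&(P[...,2]>150)
Q=((P-[C[0],C[1],0])@Rz(YAW)) 
for z in range(150,560,20):
    w=Q[m&(abs(Q[...,2]-z)<10)&(abs(Q[...,1])<110)&(Q[...,0]>-120)&(Q[...,1]>-60)]
    if len(w)>3: print(z,len(w),np.percentile(w,2,axis=0)[:2].round(),np.percentile(w,98,axis=0)[:2].round())
E
```

```text
t: 11.45
position: [595.7, 6.0, 52.8]
tool_rot: [[0.984, -0.18, 0.001], [-0.18, -0.984, -0.0], [0.001, -0.0, -1.0]]
force: [-0.5, -0.4, -2.0]
width: 13.3
t 11.45 world [595.7   6.   52.8] station [ 4.1  0.2 52.8] yaw -0.181 q6 1.59 F(st) [-0.5 -0.5 -2. ] w 13.3
target world [591.7   6.5  41. ] turn(tool z) -0.0
 in present tool axes mm [-4.1  0.2 11.8]
 in tool axes after turn [-4.1  0.2 11.8]
150 50 [-18. -36.] [ 4. 42.]
170 101 [-22. -49.] [ 5. 54.]
190 124 [-22. -58.] [ 7. 65.]
210 104 [-23. -10.] [ 5. 61.]
230 79 [-40.  -1.] [17. 41.]
250 143 [-41.  -8.] [21. 40.]
270 198 [-40. -12.] [20. 40.]
290 90 [-38.  -1.] [ 6. 38.]
310 18 [-28.  26.] [21. 59.]
330 125 [-50.  54.] [28. 61.]
350 214 [-77.  53.] [32. 61.]
370 307 [-100.  -33.] [30. 61.]
390 624 [-114.  -43.] [20. 59.]
410 327 [-116.  -51.] [-10.  58.]
430 393 [-116.  -51.] [-46.  57.]
450 158 [-118.  -12.] [-73.  44.]
470 86 [-119.  -18.] [-96.  37.]
```

```bash
python3 -m handwheel '-0.003 0 0.001 0;0 0 0.002 0;0 0 0.002 0;0 0 0.002 0;0 0 0.001 0;0 0 0.001 0;0 0 0.001 0;0 0 0 0;0 0 0 0;0 0 0 0'
python3 -c "
from h import *
rep((0,0,41),YAW)"
```

```text
t: 12.45
position: [592.5, 6.6, 42.4]
tool_rot: [[0.984, -0.18, 0.0], [-0.18, -0.984, 0.0], [0.0, -0.0, -1.0]]
force: [-0.0, 0.3, -1.9]
width: 13.2
t 12.45 world [592.5   6.6  42.4] station [ 0.7  0.2 42.4] yaw -0.181 q6 1.59 F(st) [-0.1  0.3 -1.9] w 13.2
target world [591.7   6.5  41. ] turn(tool z) -0.0
 in present tool axes mm [-0.7  0.2  1.4]
 in tool axes after turn [-0.7  0.2  1.4]
```

```bash
python3 -m handwheel '0 0 0.001 0;0 0 0.001 0;0 0 0 0;0 0 0 0;0 0 0 0;0 0 0 0;0 0 0 0;0 0 0 0;0 0 0 0;0 0 0 0'
python3 -c "
from h import *
rep((0,0,41),YAW)"
```

```text
t: 13.45
position: [592.6, 6.6, 40.5]
tool_rot: [[0.984, -0.18, 0.0], [-0.18, -0.984, -0.0], [0.0, -0.0, -1.0]]
force: [0.3, 0.4, 0.0]
width: 13.4
t 13.45 world [592.6   6.6  40.5] station [ 0.8  0.2 40.5] yaw -0.181 q6 1.59 F(st) [0.3 0.5 0. ] w 13.4
target world [591.7   6.5  41. ] turn(tool z) -0.0
 in present tool axes mm [-0.8  0.2 -0.5]
 in tool axes after turn [-0.8  0.2 -0.5]
```

Weight now rests on the floor (force went from -1.9 to 0 N), so I release.

```bash
python3 -m handwheel '0 0 0 0;0 0 0 0;0 0 0 0;0 0 0 0;0 0 0 0;0 0 0 0;0 0 -0.01 0;0 0 -0.02 0;0 0 -0.04 0;0 0 -0.05 0' 0.035
python3 -c "
from h import *
rep((0,0,41),YAW)"
```

```text
t: 14.45
position: [590.7, 6.8, 159.9]
tool_rot: [[0.984, -0.18, -0.005], [-0.18, -0.984, 0.001], [-0.005, 0.0, -1.0]]
force: [1.5, -0.8, -0.2]
width: 35.0
t 14.45 world [590.7   6.8 159.9] station [-1.000e+00  1.000e-01  1.599e+02] yaw -0.181 q6 1.59 F(st) [ 1.6 -0.5 -0.2] w 35.0
target world [591.7   6.5  41. ] turn(tool z) -0.0
 in present tool axes mm [1.600e+00 1.000e-01 1.189e+02]
 in tool axes after turn [1.000e+00 1.000e-01 1.189e+02]
```

```bash
python3 -m handwheel '0 0.02 -0.05 0;0 0.04 -0.04 0;0 0.045 0 0;0 0.045 0 0;0 0.045 0 0;0 0.015 0 0;0 0 0.01 0;0 0 0 0;0 0 0 0;0 0 0 0' 0
python3 - <<'E'
from h import *
from workcell import arm
rep((-25,-135,165),YAW)
f=arm.grab_frame("side");crop(f,"pics/s5.png",180,130,120,120,5);np.savez("pics/s5.npz",**f)
f=arm.grab_frame("top");crop(f,"pics/t5.png",160,130,120,90,6);np.savez("pics/t5.npz",**f)
E
```

```text
t: 15.45
position: [556.0, -192.4, 232.0]
tool_rot: [[0.984, -0.178, -0.0], [-0.178, -0.984, 0.0], [-0.0, -0.0, -1.0]]
force: [0.6, 0.6, -0.2]
width: 0.4
t 15.45 world [ 556.  -192.4  232. ] station [   0.7 -202.1  232. ] yaw -0.179 q6 1.24 F(st) [ 0.5  0.7 -0.2] w 0.4
target world [ 542.8 -121.8  165. ] turn(tool z) 0.002
 in present tool axes mm [-25.5 -67.1  67. ]
 in tool axes after turn [-25.7 -67.1  67. ]
```

View pics/s5.png

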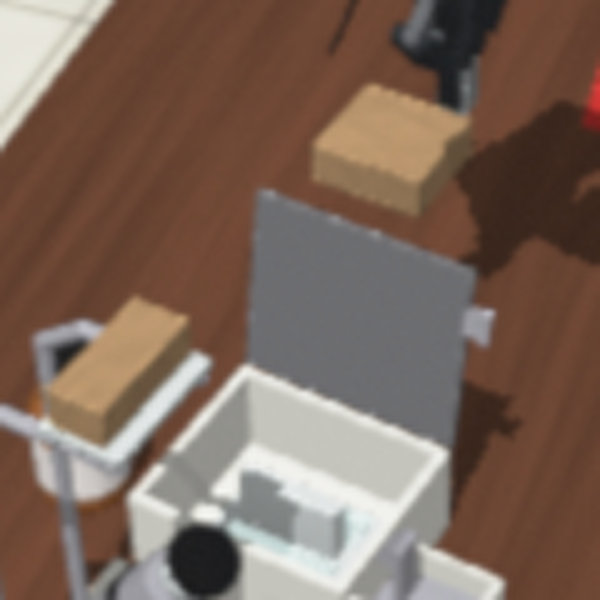

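View pics/t5.png

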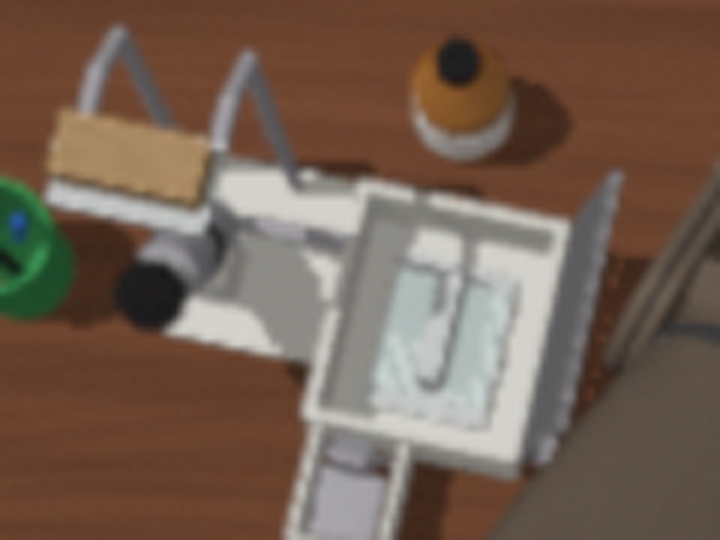

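The carrier lies flat, with its fin at (310,510) in the side view, and the lid is open. Next I push the lid over.

```bash
python3 -m handwheel '-0.02 -0.03 0.005 0;-0.005 -0.03 0.015 0;0 -0.017 0.012 0;0 -0.01 0.003 0;0 -0.01 0 0;0 -0.01 0 0;0 -0.01 0 0;0 -0.01 0 0;0 -0.01 0 0;0 -0.01 0.001 0'
python3 -c "
from h import *
rep((-25,-48,193),YAW)"
```

```text
t: 16.55
position: [558.1, -44.4, 196.4]
tool_rot: [[0.984, -0.18, 0.001], [-0.18, -0.984, -0.0], [0.001, 0.0, -1.0]]
force: [0.9, -0.8, 0.8]
width: 0.2
t 16.55 world [558.1 -44.4 196.4] station [-23.9 -56.1 196.4] yaw -0.181 q6 1.49 F(st) [ 1.  -0.6  0.8] w 0.2
target world [558.5 -36.2 193. ] turn(tool z) -0.0
 in present tool axes mm [-1.1 -8.1  3.4]
 in tool axes after turn [-1.1 -8.1  3.4]
```

```bash
python3 -m handwheel '0 -0.008 0.003 0;0 -0.009 0.003 0;0 -0.009 0.004 0;0 -0.008 0.005 0;0 -0.008 0.005 0;0 -0.007 0.006 0;0 -0.007 0.007 0;0 -0.006 0.007 0;0 -0.006 0.008 0;0 0 0 0'
python3 - <<'E'
from h import *
from workcell import arm
rep((-25,21.7,131),YAW)
f=arm.grab_frame("side");crop(f,"pics/s6.png",180,130,120,120,5)
E
```

```text
t: 17.55
position: [569.0, 22.8, 146.3]
tool_rot: [[0.984, -0.18, -0.003], [-0.18, -0.984, 0.001], [-0.003, -0.0, -1.0]]
force: [-0.1, 0.7, 1.6]
width: 0.3
t 17.55 world [569.   22.8 146.3] station [-25.3  12.  146.3] yaw -0.180 q6 1.61 F(st) [-0.2  0.7  1.6] w 0.3
target world [571.   32.3 131. ] turn(tool z) 0.001
 in present tool axes mm [ 0.3 -9.7 15.3]
 in tool axes after turn [ 0.3 -9.7 15.3]
```

View pics/s6.png

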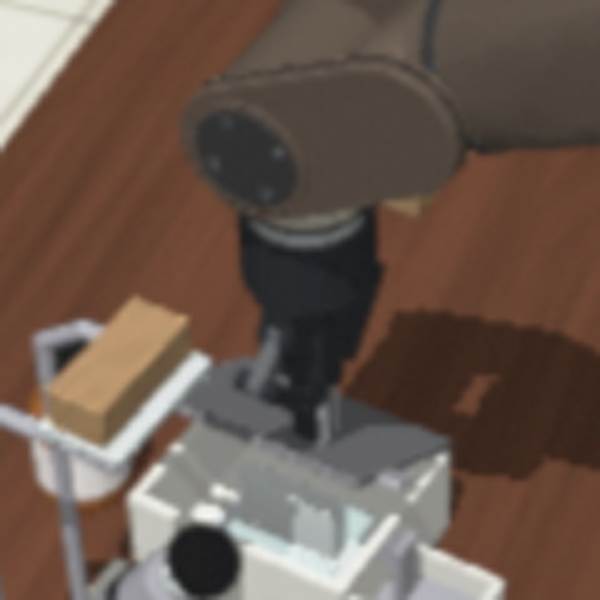

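The lid is following the fingers at about 30°, with its edge across (300,460). I carry on down.

```bash
python3 -m handwheel '0 -0.005 0.007 0;0 -0.005 0.008 0;0 -0.004 0.008 0;0 -0.003 0.009 0;0 -0.002 0.009 0;0 -0.001 0.006 0;0 0 0.003 0;0 0 0.003 0;0 0 0.002 0;0 0 0.001 0'
python3 -c "
from h import *
rep((-25,31,90),YAW)"
```

```text
t: 18.6
position: [573.8, 42.2, 92.8]
tool_rot: [[0.984, -0.18, 0.0], [-0.18, -0.984, 0.001], [-0.0, -0.001, -1.0]]
force: [-2.5, 1.7, 8.8]
width: 0.2
t 18.60 world [573.8  42.2  92.8] station [-24.   31.9  92.8] yaw -0.181 q6 1.65 F(st) [-2.7  1.2  8.8] w 0.2
target world [572.7  41.5  90. ] turn(tool z) -0.0
 in present tool axes mm [-1.   0.9  2.8]
 in tool axes after turn [-1.   0.9  2.8]
```

```bash
python3 -m handwheel '0 0 0.001 0;0 0 0.002 0;0 0 0.002 0;0 0 0 0;0 0 0 0;0 0 0 0;0 0 0 0;0 0 0 0;0 0 0 0;0 0 0 0'
python3 -c "
from h import *
rep((-25,31,90),YAW)"
```

```text
t: 19.6
position: [574.0, 42.3, 90.9]
tool_rot: [[0.984, -0.18, -0.001], [-0.18, -0.984, 0.001], [-0.001, -0.001, -1.0]]
force: [-7.7, 2.0, 20.1]
width: 0.2
t 19.60 world [574.   42.3  90.9] station [-23.8  32.   90.9] yaw -0.181 q6 1.65 F(st) [-8.   0.6 20.1] w 0.2
target world [572.7  41.5  90. ] turn(tool z) -0.0
 in present tool axes mm [-1.2  1.   0.9]
 in tool axes after turn [-1.2  1.   0.9]
```

```bash
python3 -m handwheel '0 0 -0.005 0;0 0 -0.01 0;0 0 -0.02 0;0 0 -0.03 0;0 0 -0.03 0;0 0 -0.03 0;-0.02 0 -0.03 -0.1;-0.03 0 -0.02 -0.15;-0.04 0 0 -0.15;-0.03 0 0 -0.15'
python3 - <<'E'
from h import *
from workcell import arm
rep()
f=arm.grab_frame("side");crop(f,"pics/s7.png",180,130,120,120,5)
f=arm.grab_frame("top");crop(f,"pics/t7.png",160,130,120,90,6)
P=cloud(f);Q=(P-[C[0],C[1],0])@Rz(YAW);m=(abs(Q[...,0]-30)<30)&(abs(Q[...,1])<60)&(Q[...,2]<200)
for y in(-50,0,50): print(y,np.nanmedian(Q[m&(abs(Q[...,1]-y)<10)][:,2]))
E
```

```text
t: 20.6
position: [452.7, 38.8, 261.9]
tool_rot: [[0.93, 0.367, -0.001], [0.367, -0.93, 0.0], [-0.001, -0.001, -1.0]]
force: [-0.1, -0.4, 1.0]
width: 0.0
t 20.60 world [452.7  38.8 261.9] station [-142.5    6.8  261.9] yaw 0.376 q6 1.06 F(st) [ 0.  -0.4  1. ] w 0.0
-50 77.77999291769993
0 78.24924338723554
50 79.74771060299554
```

View pics/s7.png

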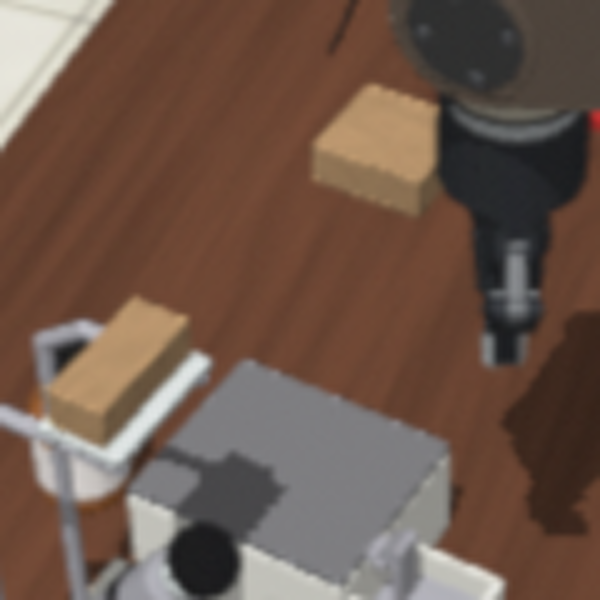

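View pics/t7.png

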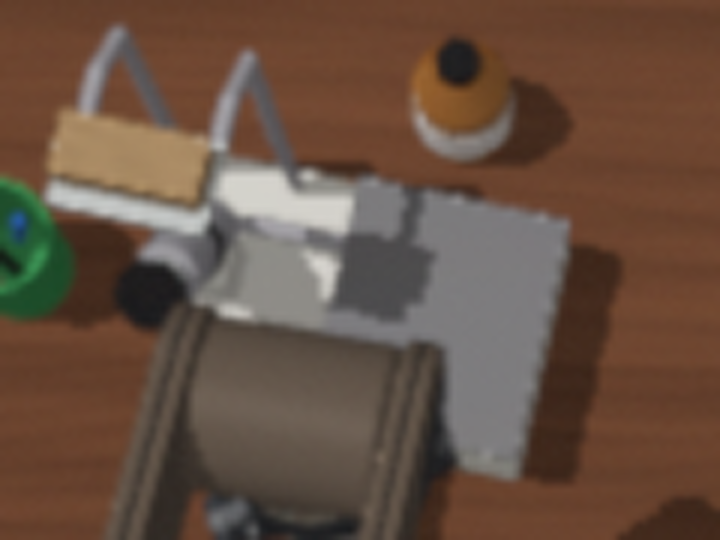

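The lid is shut: its plane reads z 78–80 and it did not spring back after release. Next is the pump. I turn the tool so the jaws open along station x, which lets the outer back edge of the +x finger press the button with the gripper body clear of the shelf.

```bash
python3 -m handwheel '0 0 0 -0.145;0 0 0 -0.145;0 0 0 -0.145;0 0 0 -0.145;0 0 0 -0.145;0 0 0 -0.145;0 0 0 -0.144;0.03 0 0 0;0.045 0 0 0;0.045 0 0 0' 0.0854 120
python3 -c "
from h import *
rep((-123,150,205),YAW+np.pi/2)"
```

```text
t: 21.7
position: [477.7, 157.4, 261.5]
tool_rot: [[0.19, 0.982, -0.001], [0.982, -0.19, 0.0], [-0.0, -0.001, -1.0]]
force: [0.7, 1.3, 0.3]
width: 85.6
t 21.70 world [477.7 157.4 261.5] station [-139.3  127.9  261.5] yaw 1.379 q6 0.31 F(st) [0.5 1.4 0.3] w 85.6
target world [497.7 176.2 205. ] turn(tool z) -0.011
 in present tool axes mm [22.2 16.1 56.5]
 in tool axes after turn [22.1 16.3 56.5]
```

```bash
python3 -m handwheel '0.011 0.008 0 -0.01;0.011 0.008 0.01 0;0 0 0.02 0;0 0 0.015 0;0 0 0.01 0;0 0 0.002 0;0 0 0 0;0 0 0 0;0 0 0 0;0 0 0 0'
python3 - <<'E'
from h import *
from workcell import arm
rep((-123,150,205),YAW+np.pi/2)
f=arm.grab_frame("side");crop(f,"pics/s8.png",160,170,120,110,6);np.savez("pics/s8.npz",**f)
P=cloud(f);Q=(P-[C[0],C[1],0])@Rz(YAW)
m=np.isfinite(Q[...,2])&(Q[...,1]>120)&(Q[...,1]<240)&(Q[...,0]>-240)&(Q[...,0]<-30)&(Q[...,2]>174)
for z in range(180,420,10):
    w=Q[m&(abs(Q[...,2]-z)<5)]
    if len(w)>3: print(z,len(w),np.percentile(w,3,axis=0)[:2].round(),np.percentile(w,97,axis=0)[:2].round())
E
```

```text
t: 22.7
position: [497.2, 175.0, 206.0]
tool_rot: [[0.177, 0.984, 0.002], [0.984, -0.177, 0.0], [0.0, 0.001, -1.0]]
force: [0.1, 0.5, 0.6]
width: 85.3
t 22.70 world [497.2 175.  206. ] station [-123.3  148.8  206. ] yaw 1.393 q6 0.32 F(st) [0.  0.5 0.6] w 85.3
target world [497.7 176.2 205. ] turn(tool z) 0.003
 in present tool axes mm [1.2 0.3 1. ]
 in tool axes after turn [1.2 0.3 1. ]
180 28 [-39. 137.] [-30. 168.]
200 6 [-171.  139.] [-79. 159.]
210 31 [-178.  142.] [-71. 162.]
220 40 [-180.  142.] [-68. 162.]
230 39 [-181.  144.] [-70. 162.]
240 26 [-181.  153.] [-71. 163.]
250 102 [-197.  141.] [-54. 164.]
260 118 [-197.  140.] [-57. 165.]
270 136 [-196.  139.] [-58. 168.]
280 106 [-195.  145.] [-56. 168.]
290 137 [-193.  142.] [-59. 170.]
300 168 [-192.  139.] [-61. 166.]
310 63 [-190.  142.] [-60. 163.]
320 60 [-161.  145.] [-104.  188.]
330 99 [-161.  144.] [-105.  188.]
340 92 [-161.  141.] [-102.  188.]
350 97 [-161.  143.] [-102.  188.]
360 168 [-161.  146.] [-101.  188.]
370 49 [-156.  151.] [-115.  184.]
380 18 [-157.  164.] [-127.  184.]
400 24 [-158.  196.] [-120.  208.]
410 77 [-175.  190.] [-114.  210.]
```

View pics/s8.png

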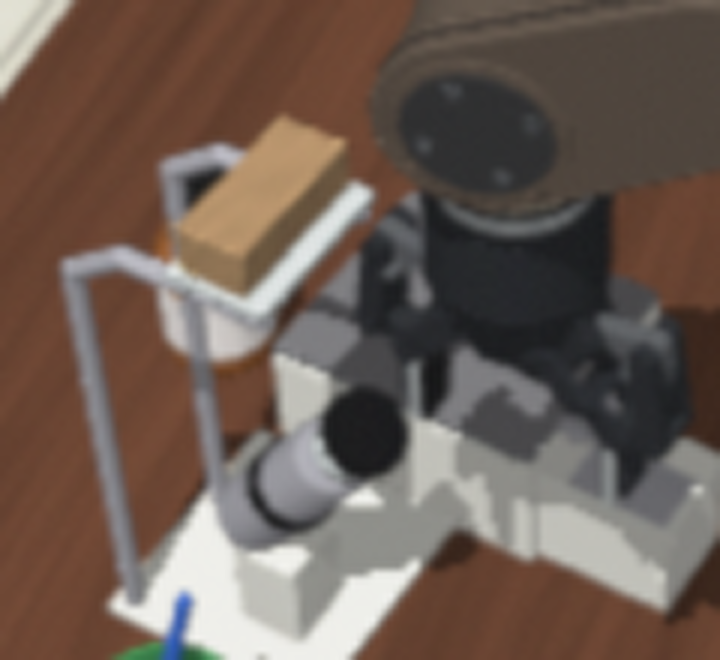

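The full-open linkage reaches about 68 mm from the tool axis and the finger edge about 53. I'll contact slightly below the button centre, which keeps the linkage a few mm ahead of and below the shelf edge.

```bash
python3 -m handwheel '0.001 0.0005 0.012 0;0 0.003 0.004 0;0 0.003 0.0043 0;0 0.003 0.0043 0;0 0.003 0.0043 0;0 0 0 0;0 0 0 0;0 0 0 0;0 0 0 0;0 0 0 0'
python3 - <<'E'
from h import *
from workcell import arm
rep((-105.5,150,169.4),YAW+np.pi/2)
f=arm.grab_frame("side");crop(f,"pics/s9.png",180,190,90,80,8)
E
```

```text
t: 23.75
position: [509.4, 173.9, 176.5]
tool_rot: [[0.177, 0.984, 0.001], [0.984, -0.177, 0.0], [0.0, 0.0, -1.0]]
force: [-0.1, 0.3, 0.2]
width: 85.5
t 23.75 world [509.4 173.9 176.5] station [-111.1  149.8  176.5] yaw 1.393 q6 0.32 F(st) [-0.1  0.2  0.2] w 85.5
target world [514.9 173.  169.4] turn(tool z) 0.003
 in present tool axes mm [0.2 5.6 7.1]
 in tool axes after turn [0.2 5.6 7.1]
```

View pics/s9.png

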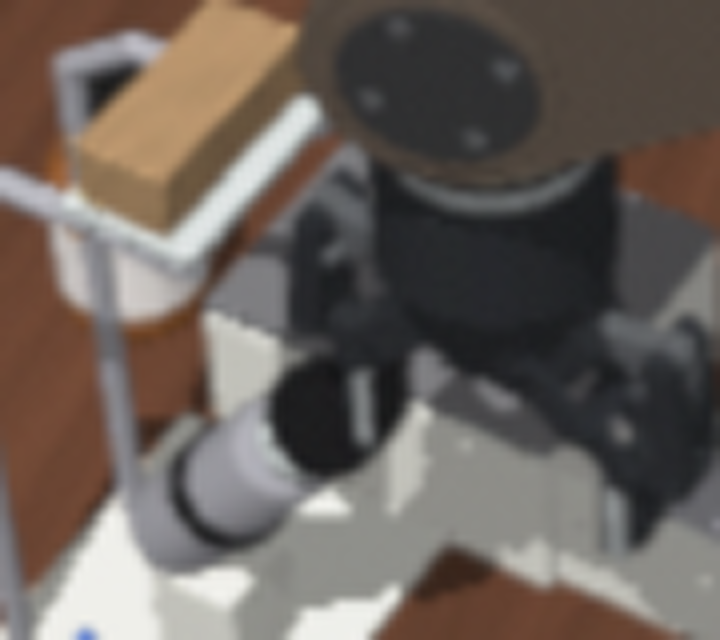

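The finger's outer edge stands just before the button disc at about (350,430). I continue slowly along the axis.

```bash
python3 -m handwheel '0 0.0009 0.0012 0;0 0.0009 0.0012 0;0 0.0009 0.0012 0;0 0.0009 0.0012 0;0 0.0009 0.0012 0;0 0.0009 0.0012 0;0 0.0009 0.0012 0;0 0.0009 0.0012 0;0 0 0 0;0 0 0 0'
python3 - <<'E'
from h import *
rep((-105.5,150,169.4),YAW+np.pi/2)
E
```

```text
t: 24.8
position: [516.3, 172.6, 166.8]
tool_rot: [[0.177, 0.984, -0.0], [0.984, -0.177, 0.0], [-0.0, -0.0, -1.0]]
force: [-0.8, 0.1, 1.6]
width: 85.2
t 24.80 world [516.3 172.6 166.8] station [-104.1  149.8  166.8] yaw 1.393 q6 0.31 F(st) [-0.8 -0.   1.6] w 85.2
target world [514.9 173.  169.4] turn(tool z) 0.003
 in present tool axes mm [ 0.2 -1.4 -2.6]
 in tool axes after turn [ 0.2 -1.4 -2.6]
```

```bash
python3 -m handwheel '0 0.0012 0.0017 0;0 0.0012 0.0016 0;0 0.0011 0.0017 0;0 0.0012 0.0016 0;0 0.0011 0.0016 0;0 0.0012 0.0017 0;0 0 0 0;0 0 0 0;0 0 0 0;0 0 0 0'
python3 - <<'E'
from h import *
from workcell import arm
rep()
f=arm.grab_frame("side");crop(f,"pics/s10.png",180,190,90,80,8)
E
```

```text
t: 25.8
position: [523.2, 171.3, 156.7]
tool_rot: [[0.177, 0.984, -0.0], [0.984, -0.177, 0.0], [0.0, -0.0, -1.0]]
force: [-4.2, -0.0, 3.2]
width: 85.0
t 25.80 world [523.2 171.3 156.7] station [-97.  149.8 156.7] yaw 1.393 q6 0.31 F(st) [-4.1 -0.8  3.2] w 85.0
```

View pics/s10.png

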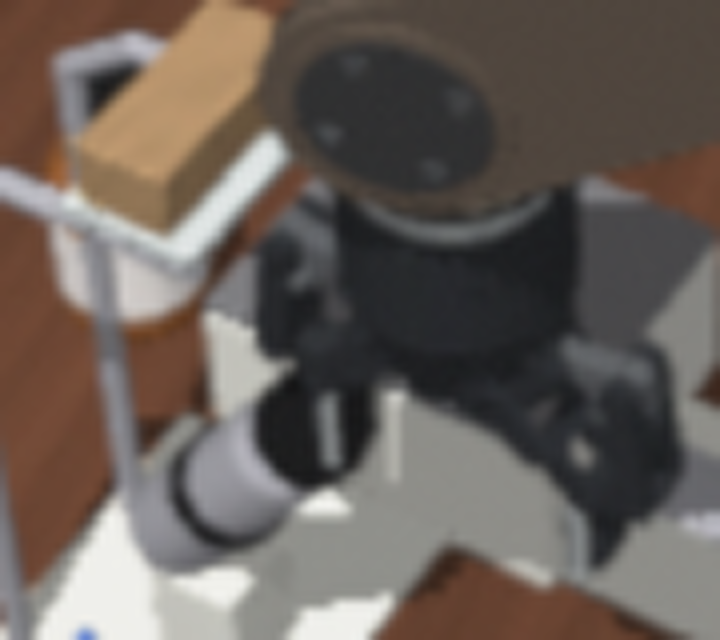

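```bash
python3 -m handwheel '0 0.0007 0.001 0;0 0.0007 0.001 0;0 0.0007 0.001 0;0 0.0007 0.001 0;0 0.0007 0.001 0;0 0.0007 0.001 0;0 0 0 0;0 0 0 0;0 0 0 0;0 0 0 0'
python3 - <<'E'
from h import *
from workcell import arm
rep()
f=arm.grab_frame("side");crop(f,"pics/s11.png",180,190,90,80,8)
E
```

```text
t: 26.85
position: [526.7, 170.8, 151.8]
tool_rot: [[0.177, 0.984, -0.002], [0.984, -0.177, 0.0], [-0.0, -0.002, -1.0]]
force: [-9.5, -0.7, 10.4]
width: 85.2
t 26.85 world [526.7 170.8 151.8] station [-93.6 149.9 151.8] yaw 1.393 q6 0.31 F(st) [-9.2 -2.4 10.4] w 85.2
```

View pics/s11.png

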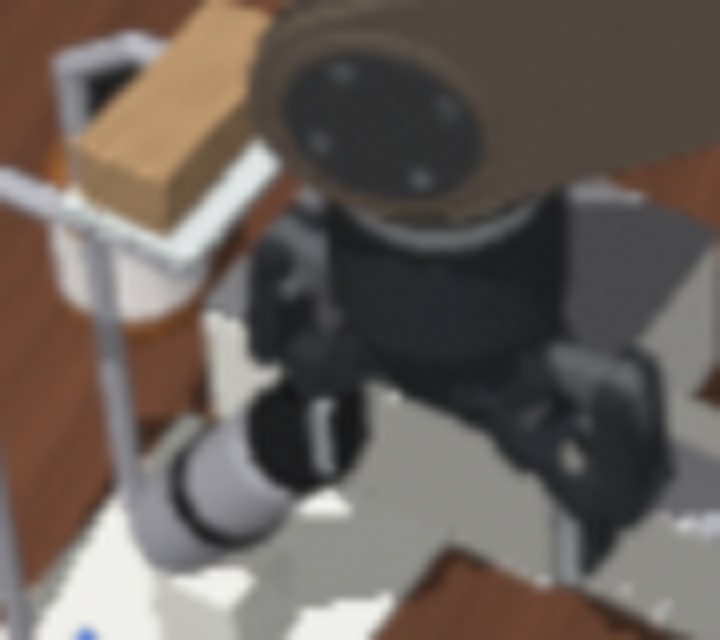

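```bash
python3 -m handwheel '0 0.0006 0.0008 0;0 0.0006 0.0008 0;0 0.0006 0.0008 0;0 0 0 0;0 0 0 0;0 0 0 0;0 0 0 0;0 0 0 0;0 0 0 0;0 0 0 0'
python3 - <<'E'
from h import *
rep()
E
```

```text
t: 27.9
position: [527.2, 170.7, 151.3]
tool_rot: [[0.177, 0.984, -0.006], [0.984, -0.177, -0.0], [-0.001, -0.006, -1.0]]
force: [-19.8, -0.1, 20.8]
width: 85.1
t 27.90 world [527.2 170.7 151.3] station [-93.1 149.9 151.3] yaw 1.393 q6 0.31 F(st) [-19.5  -3.7  20.8] w 85.1
```

Run:
```python
from h import *
from workcell import arm
g=arm.grab_frame("side");np.savez("pics/s12.npz",**g);crop(g,"pics/s12.png",180,190,90,80,8)
ax=np.array([-np.sin(.6109),0,np.cos(.6109)]);top=np.array([-45,150,170.])
def A(f,nm):
    P=cloud(f);Q=(P-[C[0],C[1],0])@Rz(YAW); D=Q-top; a=D@ax; r=np.linalg.norm(D-a[...,None]*ax,axis=-1)
    m=(r<17)&(a>-25)&(a<5)&(f["frame"].max(-1)<60)
    print(nm,m.sum(),np.percentile(a[m],[10,30,50,70,90]).round(1))
    m=(r<17)&(a>-25)&(a<5)&(f["frame"].max(-1)<60)&(D[...,1]>4); print(m.sum(),np.percentile(a[m],[10,30,50,70,90]).round(1))
A(load("pics/side0.npz"),"rest");A(load("pics/s8.npz"),"s8");A(g,"pressed")
rep()
```

```text
rest 104 [-2.8 -1.1 -0.   0.9  1.9]
40 [-2.3 -1.  -0.1  0.7  1.9]
s8 103 [-3.2 -1.3 -0.3  0.8  2.1]
36 [-3.2 -0.9 -0.1  1.1  1.9]
pressed 59 [-21.1 -19.5 -17.7 -12.8   0.8]
35 [-21.1 -19.5 -17.8 -13.4  -0.2]
t 27.95 world [527.2 170.8 151.3] station [-93.  150.  151.3] yaw 1.393 q6 0.31 F(st) [-19.3  -3.5  21.4] w 85.6
```

View pics/s12.png

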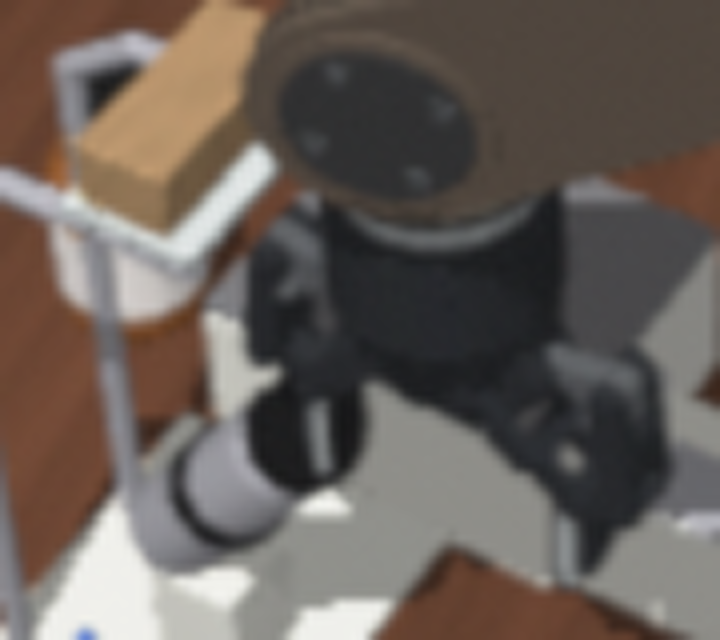

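The button face measures about 18 mm down (median -17.7), and the force jumped at the stop, so it is at the second stop. I retract along the axis.

```bash
python3 -m handwheel '0 0 0 0;0 -0.0018 -0.0025 0;0 -0.0023 -0.0033 0;0 -0.0023 -0.0033 0;0 -0.003 -0.0043 0;0 -0.004 -0.0057 0;0 -0.006 -0.0085 0;0 -0.009 -0.013 0;0 -0.01 -0.015 0;0 -0.01 -0.015 0'
python3 - <<'E'
from h import *
rep()
E
python3 -m handwheel '0 -0.02 -0.02 0;0 -0.01 -0.03 0;0 0 -0.03 0;-0.02 0 -0.01 0;-0.03 0 0 0;-0.03 0 0 0;-0.02 0 0 0;0 0 0 0;0 0 0 0;0 0 0 0'
python3 - <<'E'
from h import *
from workcell import arm
rep()
g=arm.grab_frame("side");crop(g,"pics/s13.png",150,130,150,130,4.5)
h=arm.grab_frame("top");crop(h,"pics/t13.png",140,120,150,110,5)
ax=np.array([-np.sin(.6109),0,np.cos(.6109)]);top=np.array([-45,150,170.])
P=cloud(g);Q=(P-[C[0],C[1],0])@Rz(YAW); D=Q-top; a=D@ax; r=np.linalg.norm(D-a[...,None]*ax,axis=-1)
m=(r<17)&(a>-25)&(a<5)&(g["frame"].max(-1)<60)
print(m.sum(),np.percentile(a[m],[10,30,50,70,90]).round(1))
for n,f in(("side",g),("top",h)):
    P=cloud(f);Q=(P-[C[0],C[1],0])@Rz(YAW)
    for y in(-50,0,50):
        k=(abs(Q[...,0]-10)<50)&(abs(Q[...,1]-y)<8)&(Q[...,2]<200)&(Q[...,2]>10); print(n,y,np.median(Q[k][:,2]) if k.sum() else None)
E
```

```text
t: 28.95
position: [481.3, 178.7, 219.4]
tool_rot: [[0.177, 0.984, 0.001], [0.984, -0.177, -0.0], [0.0, 0.001, -1.0]]
force: [0.3, 0.3, -0.7]
width: 85.4
t 28.95 world [481.3 178.7 219.4] station [-139.6  149.5  219.4] yaw 1.393 q6 0.34 F(st) [ 0.3  0.3 -0.7] w 85.4
t: 29.95
position: [434.4, 86.3, 309.0]
tool_rot: [[0.176, 0.984, 0.001], [0.984, -0.176, 0.0], [0.0, 0.0, -1.0]]
force: [0.8, -0.4, 0.3]
width: 85.4
t 29.95 world [434.4  86.3 309. ] station [-169.1   50.1  309. ] yaw 1.393 q6 0.14 F(st) [ 0.8 -0.3  0.3] w 85.4
107 [-2.4 -1.5 -0.1  1.   2. ]
side -50 76.44862656496525
side 0 77.19695381431143
side 50 78.17456653677823
top -50 78.01182295389299
top 0 78.6611456901594
top 50 79.13209744724645
```

View pics/s13.png

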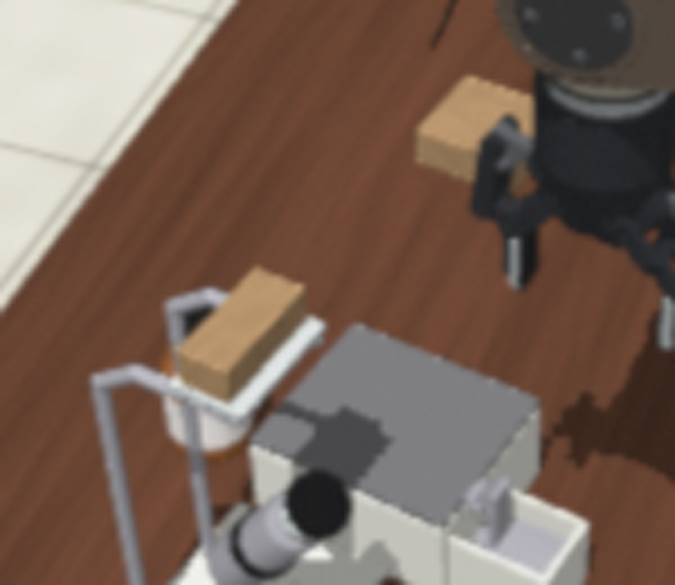

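View pics/t13.png

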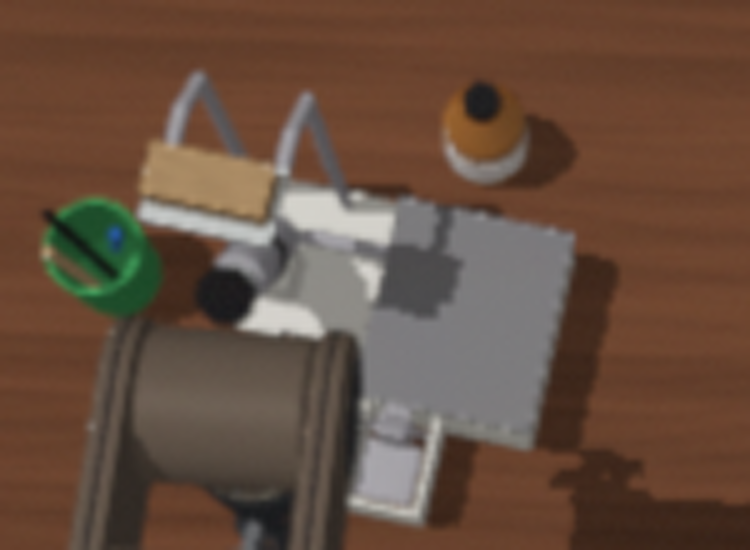

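The views show the lid shut, the button fully up, the arm clear, and the pot, bottle and box where they were. I'm handing the job in.

```bash
python3 -c "
from workcell import arm
print(arm.job_done())"
```

```text
the job is handed in; nothing more can be done
None
```

I handed the job in at about t = 30 s with every step carried out in order. The hand-in reports no verdict, so what follows rests on my own checks.

**What was done:**
- **Catch and lid:** I pressed the catch with closed fingers and the lid sprang open.
- **Carrier:** I gripped it by the fin and set it on the chamber floor, with the tool reading under 1 mm off centre. I let go only once the tool force showed its weight resting on the floor.
- **Lid shut:** I pushed it over and pressed it to 20 N, and it stayed shut when let go.
- **Pump:** With the lid shut, I pressed the button along its leaning axis to the second stop, held it about 1 s and let it return.

**Last checks:**
- **Button:** The camera measured it about 18 mm down when pressed and back at 0 after release.
- **Lid:** It reads flat at z 76 to 79 mm.
- **Rest of the scene:** The arm is clear, and the bottle, pen pot and box looked unmoved.

**What did not fully agree:**
- **Push at the stop:** The tool force reached about 28 N, slightly above the 25 N you give as harmless. The button still came fully back.
- **Catch:** I did not measure its angle. I judged it latched because the lid stays shut against its spring.
- **Carrier:** It was last seen flat before the lid closed and cannot be seen now.

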